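# Hold the gluing jig open for the finished box

### The arm

A 7-joint arm with a two-finger parallel gripper is mounted at the origin on the work surface. World frame = base frame: x ahead of the robot, y to its left, z up, the work surface at z = 0. Lengths are in m, angles in rad, forces in N, time in s.
With the tool pointing down it reaches from about 0.425 to 0.925 m from the base axis. Payload 6.8 kg.
Tool frame: the origin (TCP) lies between the finger pads; the fingertips stand r.nose_length ahead of it and the grasp point (between the pads) lies 2 mm behind it (r.nose_length is the distance from the TCP to the fingertips, in m); z points along the fingers, y is the line along which they close (so a half turn about z gives the same grasp; the last joint's range is limited). The gripper opens to 88 mm and grips with 3 to 60 N. Pads are 20 mm wide; open, the fingers measure 115 mm over their backs; the gripper's body (75 mm by 178 mm) begins 61 mm behind the grasp point.
Start: joints at [-1.412, 0.477, 0.022, 1.555, -0.011, 1.109, -0.083], TCP at [0.178, 0.651, 0.21] pointing down, gripper open.
Joint ranges: [-2.96, 2.96], [-0.34, 2.1], [-1.41, 1.46], [0.24, 2.44], [-1.37, 4.51], [0.17, 1.92], [-2.96, 2.96]. Speed limits (rad/s): [2.39, 2.39, 3.14, 3.14, 3.14, 3.14, 3.14].

### API

Orientations are given as a 3x3 rotation matrix whose columns are the frame's x, y, z axes.
In Python, from plant import r, vision gives the robot as it stands. The module is installed in compiled form; this text tells all that it offers.
- The arm moves only by the shell command python3 -m inch 'ROWS' [FORCE]. ROWS is JSON, a list of rows, each an object of numbers: "x", "y", "z": the shift along the tool's x, y, z in cm; "wx", "wy", "wz": the turn, a rotation vector about the tool's x, y, z in rad; "claw": the opening, from -1 (shut) to 1 (fully open). In form: [{"x": .., "y": .., "z": .., "wx": .., "wy": .., "wz": .., "claw": ..}, ...]. A call has 1 to 10 rows; each row shifts and turns the commanded pose from where the row before left it, along the tool's axes as they then stand; what a row does not reach is not made up. A row lasts 1/12 s, in which the tool goes at most 41.7 mm and 7.16 degrees, less where a joint would pass 70% of its speed; a pose out of reach is approached as far as the arm can. A call is refused whole if a number of a shift passes 4.17 or a number of a turn 0.125, either way. A call with a gripper value outside its range is refused whole. The fingers move at their own pace and stop on an object; FORCE is the grip in N (left out, the last holds). Time passes only in rows, so rows that do not move let the fingers close. It gives the time, the measured TCP pose, the force, the opening and the grip force at its end, in the units of the state.
- r.state(): the state, without advancing time (a new reading comes with each control period).
- vision.snapshot(name): name is "side" or "top"; returns a dict with "image" (420x560x3 uint8, red, green, blue), "mtx" (3x3 intrinsics, pixels), "xyz" and "attitude" of the camera in the world. Camera axes: x right, y down, z forward; pixel columns grow to the right and rows downward; lengths in m; the calibration is good to about 2 mm. A picture is of the moment at which its call begins. There is no depth.
- r.job_done(): hands the job in; it is judged then, once.
Trained networks look in the newest picture that a camera, given by its name, has taken for a name from the list of things; names that differ only in an ending like _2 or _b are one class to them, and where a whole thing is asked for, a point or a joint stands for the part that bears it (a point fixed in the world has none). Each returns a list of dicts, best first, with "score" (0 to 1); they miss things now and then, are a little off and sometimes report something else, mostly with a low value. They report only what shows in the picture. A call takes as long as a camera call.
- vision.look_for(query, camera): "rect" ([centre column, centre row, width, height] in pixels, round what is visible of it).
- vision.cut_out(query, camera): "region" (420x560 bool, what is visible of it) and "rect" ([centre column, centre row, width, height] in pixels, round what is visible of it).
- vision.landmark_of(query, camera): "location" ([column, row] in pixels: a listed point, or the origin of a listed thing).
The state is a dict: "clock": time; "joint_positions": joint angles; "joint_velocities": joint speeds; "tau": joint torques, N m; "tcp_pos": TCP position; "orientation": TCP orientation; "contact_force": force on the tool from outside, world axes, zero at the start; "ft_torque": the same for the moment, N m; "finger_gap": finger opening in m; "grip_force": force on a finger pad.
Only numpy, scipy, OpenCV 4.12 (cv2) and the standard library are available. Lean on these libraries where they do the work, as an engineer would, in place of code of your own. Each camera call takes 0.05 s, during which the arm holds its last target. There are 200 camera calls.

### The job

The glued box in the jig is ready for me to lift out. First swing the magnifier off to one side, so that its lens is no longer over any part of the jig; then pull the jig's spring jaw back by its handle until its pointer stands in the notch of the index clip, and keep holding it there: finish with the jaw still held in the gripper, do not let it go. Leave the box standing where it is, and leave the index clip and the other things on the table alone.

Things in the scene. Friction and masses are not known exactly. Their poses are not given: they have to be found in the camera images.
- jig: Gluing jig, fixed: plywood board 160 (x) x 310 (y) x 15 mm. End fence y 130 to 145, 70 high; side fence x 47 to 57, 55 high; grey guide block y -95 to -45, 65 high with its spring tube; index rail on the +x edge (mm above the table). Origin: centre of the board's underside. x points away from the robot (give or take its yaw), y along the slide; the handle end is -y, on the robot's right.
- jaw (a joint): Opening of the jig's spring jaw (m). 0 = closed, rubber face on the box; grows as the handle is pulled along the jig's -y; end stop at 0.062. The spring pulls it shut with about 7 N when closed, 13 N at 0.050. It does not latch: let go, it closes at once.
- handle (a point): Middle of the jaw's bow handle: a level black bar, 14 mm thick, 88 long along the jig's x, axis 48 mm above the table, at x 0, y -170 mm of the jig when closed; moves with the jaw. Two 10 mm stems at x = +-38 mm join it to an end plate (57 mm high) 44 mm from the bar's surface: a finger fits from above between bar, stems and plate. Axes as the jig.
- pointer (a point): Tip of the 3 mm wide black pointer on the +x side of the jaw plate, 38 mm above the table, beside the index rail; it moves with the jaw. Same axes as the jig.
- notch (a point): Middle of the notch of the brass index clip on the index rail: two prongs, 10 mm gap between, 38 mm above the table. It is set 28 to 50 mm along the jig's -y from the closed jaw's pointer. The pointer stands in the notch when both points have the same y in the jig frame (they then coincide). Axes as the jig. The clip is held by friction: do not touch it.
- lamp_arm (a joint): Angle in rad of the magnifier's arm about its post. 0 = arm points along the lamp's own -x; grows counterclockwise seen from above. Starts at about +0.8 to +1.05 with the lens over the box; range -1.8 to +2.4. Stiff friction hinge (0.25 N m): it stays where it is left.
- lamp: Magnifier stand, too heavy to shift: white round foot of radius 60 mm, 18 mm steel post, the arm's hub (34 mm across) on top to 247 mm. Origin: under the post, on the table. It stands off the corner of the jig that is at its +x, +y.
- lamp_hinge (a point): Point on the vertical hinge axis of the magnifier's arm, 230 mm above the table (the height of the arm's tube).
- tube_grip (a point): Point on the axis of the arm's level aluminium tube, 16 mm thick, 115 mm from the hinge axis, 230 mm above the table; it moves with the arm. The tube is free from 17 to 130 mm from the axis. Its x axis runs along the tube towards the hinge.
- lens (a point): Centre of the magnifier's round head, 110 mm across, 22 mm thick (214 to 236 mm above the table), 196 mm from the hinge axis. It moves with the arm.
- box: The glued box in the jig: open cream carton tray 90 (x) x 97.5 (y) x 70 mm high with 3 mm walls, 0.12 kg, loose, on the base board between jaw and end fence; centre at x = 0, y = +81 mm in the jig frame. Origin: centre of its underside, 15 mm above the table.
- glue: Bystander: white glue bottle, 56 mm across, 150 mm high, standing behind the jig. Origin: centre of its underside.
- tape: Bystander: roll of kraft tape lying flat, 104 mm across, 48 mm high, behind the jig. Origin: centre of its underside.
- brush: Bystander: glue brush 190 mm long lying along its x between robot and jig. Origin: centre of its underside.
- folder: Bystander: bone folder, a flat bar 20 x 150 x 6 mm lying beyond the jig's handle. Origin: centre of its underside.
- spare: Bystander: a second carton tray like the one in the jig, 90 x 97.5 x 70 mm, standing on the table on the robot's right. Origin: centre of its underside.
- lid: Bystander: carton lid 100 x 108 x 24 mm lying on the robot's right. Origin: centre of its underside.
- weight: Bystander: steel cylinder weight, 48 mm across, 55 mm high, on the robot's right. Origin: centre of its underside.

How it is judged:
On the way, in this order (a step that is already met when the one before it is completed fails the run):
1. the magnifier is swung aside, its lens no longer over the jig ((y of lens in the frame of jig above 0.2 m or x of lens in the frame of jig above 0.125 m or x of lens in the frame of jig below -0.125 m)), for 0.3 s.
2. the jaw is held open by the gripper with its pointer in the notch (y of pointer in the frame of notch between -0.004 and 0.004 m and contact force between the fingers and jaw above 3 N), for 0.5 s.
At the end, for the whole second after the job is handed in: Through the last second: the fingers hold the jaw still (over 3 N) with the pointer within 4 mm of the notch's middle, the magnifier's head is off the jig's board (rim within 10 mm), the jaw is clear of the box, and the box stands upright within 15 mm of where it was (all of step 2 and (y of lens in the frame of jig above 0.2 m or x of lens in the frame of jig above 0.125 m or x of lens in the frame of jig below -0.125 m) and contact force between jaw and box below 0.1 N and distance of box from where it was at the start of the episode below 0.015 m and angle between box's own z axis and vertical below 0.1 rad and velocity of joint jaw between -0.01 and 0.01 m/s and velocity of joint lamp_arm between -0.05 and 0.05 rad/s); the arm keeps its last pose, push and grip.
It fails at once if the box in the jig is shoved (over 20 mm) or tipped (distance of box from where it was at the start of the episode above 0.02 m or angle between box's own z axis and vertical above 0.3 rad).
It fails at once if the index clip is shifted by over 3 mm (distance of notch from where it was at the start of the episode above 0.003 m).
It fails at once if another thing on the table is pushed by over 20 mm (distance of any of glue, tape, brush, folder, spare, lid, weight from where it was at the start of the episode above 0.02 m).
It also fails if it takes over 48 s, if anything falls off the work surface, if the arm or the gripper's body presses on something with over 40 N, if the wrist force passes 120 N, or if a joint passes its speed limit or range.

## Working session

There is one attempt and no reset: what is moved stays moved. The work goes in short steps, Python scripts to look and compute and a shell command to move; the robot and the scene stay as the last step left them, time stands still between calls to the robot, and variables do not carry over. Pictures are saved under pics/ and viewed, at most 10 in all, crops included, and the job is handed in when it is done.

```bash
mkdir -p pics; cat > h.py <<'E'
import numpy as np, cv2
from plant import r, vision
def snap(n,f=None):
    s=vision.snapshot(n)
    if f: cv2.imwrite('pics/'+f,cv2.cvtColor(s['image'],cv2.COLOR_RGB2BGR))
    return s
def ray(s,p):
    d=np.linalg.inv(s['mtx'])@np.array([p[0],p[1],1.]); d=np.array(s['attitude'])@d
    return np.array(s['xyz']),d/np.linalg.norm(d)
def atz(s,p,z):
    o,d=ray(s,p); return o+d*(z-o[2])/d[2]
def tri(a,b):
    A=0;B=0
    for o,d in (a,b):
        P=np.eye(3)-np.outer(d,d);A=A+P;B=B+P@o
    x=np.linalg.solve(A,B); return x,[np.linalg.norm((np.eye(3)-np.outer(d,d))@(x-o)) for o,d in (a,b)]
E
python3 - <<'E'
from h import *
np.set_printoptions(precision=4,suppress=True)
S={n:snap(n,n+'0.png') for n in('side','top')}
for n in S: print(n,S[n]['xyz'],S[n]['attitude'])
for q in ['jig','handle','pointer','notch','lamp_hinge','tube_grip','lens','lamp','box','glue','tape','brush','folder','spare','lid','weight']:
    L={n:vision.landmark_of(q,n) for n in S}
    for n in S: print(q,n,[(np.round(k['location'],1),round(k['score'],2)) for k in L[n][:3]])
    if L['side'] and L['top']: print('   ',*tri(*[ray(S[n],L[n][0]['location']) for n in S]))
print(r.state()['tcp_pos'],r.state()['orientation'],r.nose_length,r.state()['clock'])
E
```

```text
side [ 0.4931 -0.8776  1.109 ] [[ 0.9972 -0.0492  0.0572]
 [-0.0745 -0.7613  0.6441]
 [ 0.0119 -0.6465 -0.7628]]
top [ 0.464  -0.0993  1.2942] [[-0.0257 -0.997   0.0725]
 [-0.9994  0.0274  0.0216]
 [-0.0235 -0.0719 -0.9971]]
jig side [(array([267.9, 214.4]), 0.77)]
jig top [(array([239., 226.]), 0.73)]
    [ 0.5349  0.0488 -0.0089] [np.float64(0.005927752975518006), np.float64(0.0059277529755179595)]
handle side [(array([291.2, 242.8]), 0.73), (array([335.8, 353. ]), 0.35)]
handle top [(array([292.3, 207.9]), 0.69), (array([322.7, 189. ]), 0.34)]
    [ 0.588  -0.1151  0.0513] [np.float64(0.0019037759693339056), np.float64(0.0019037759693340578)]
pointer side [(array([285.2, 194.7]), 0.86)]
pointer top [(array([223.6, 211.6]), 0.58)]
    [0.5853 0.0887 0.0386] [np.float64(0.0032317948995191008), np.float64(0.003231794899518846)]
notch side [(array([290.2, 200.5]), 0.51)]
notch top [(array([235. , 202.4]), 0.65)]
    [0.6043 0.0527 0.0503] [np.float64(0.002816773946923868), np.float64(0.0028167739469239133)]
lamp_hinge side [(array([279.5, 106.2]), 0.81)]
lamp_hinge top [(array([127.1,
[... 1820 characters left out ...]
66.6]), 0.89)]
spare top [(array([407.7, 282. ]), 0.93)]
    [ 0.3587 -0.4521  0.0087] [np.float64(0.0008816175138615446), np.float64(0.0008816175138616919)]
lid side [(array([270.3, 363.7]), 0.61)]
lid top [(array([409.5, 230.9]), 0.9), (array([293.1, 207.2]), 0.75)]
    [ 0.5093 -0.4607  0.0228] [np.float64(0.001394468905858995), np.float64(0.001394468905858778)]
weight side [(array([335.2, 354.2]), 0.72), (array([267.3, 364.9]), 0.41)]
weight top [(array([397.7, 174.5]), 0.54)]
    [ 0.6804 -0.4392  0.0012] [np.float64(0.003635567216807335), np.float64(0.0036355672168075876)]
[0.1779 0.6511 0.21  ] [[-0.9646  0.2636 -0.    ]
 [ 0.2636  0.9646  0.    ]
 [ 0.      0.     -1.    ]] 0.017 1.7
```

```bash
python3 - <<'E'
import cv2,numpy as np
a=cv2.imread('pics/top0.png')[120:340,80:370]; b=cv2.imread('pics/side0.png')[80:300,150:400]
cv2.imwrite('pics/topc.png',cv2.resize(a,None,fx=2.7,fy=2.7,interpolation=cv2.INTER_CUBIC))
cv2.imwrite('pics/sidec.png',cv2.resize(b,None,fx=2.7,fy=2.7,interpolation=cv2.INTER_CUBIC))
E
```

```text
(no output)
```

View pics/topc.png

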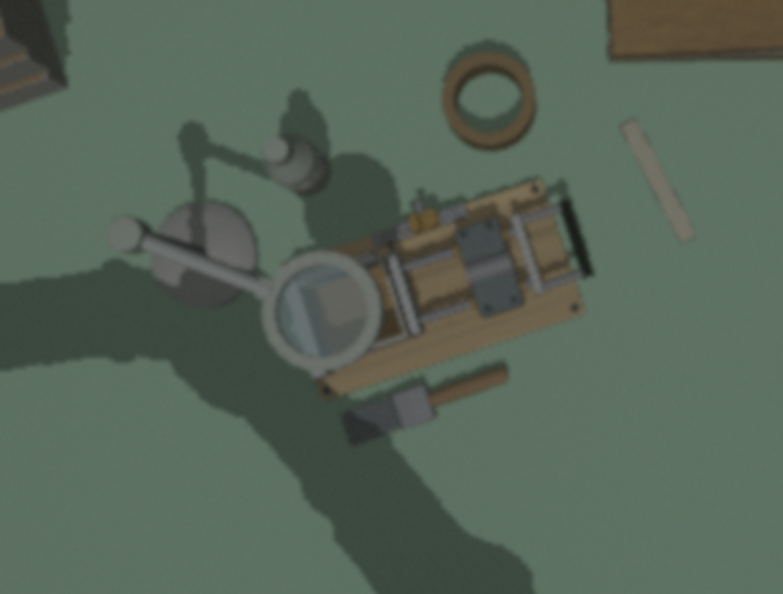

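View pics/sidec.png

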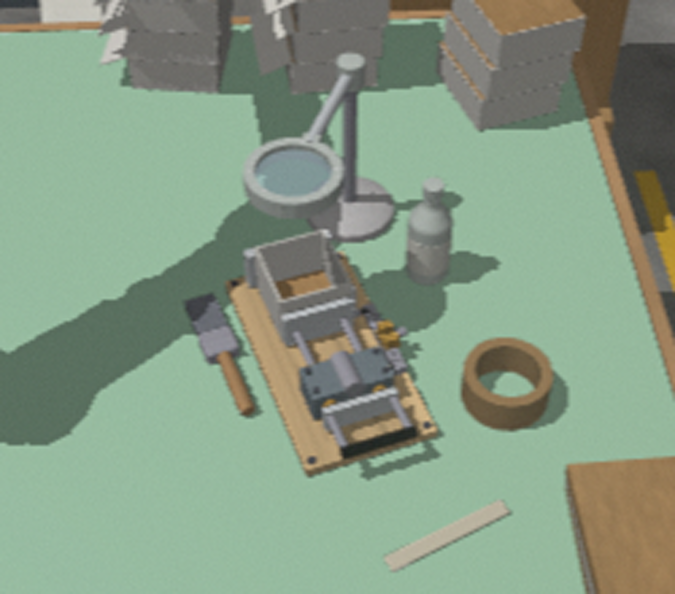

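The pictures show the lens at crop (320,310) over the box, the arm going back-left to the hub at (127,233), and the handle at (575,237). The jig is yawed about +18°. The triangulated heights for the handle (51 mm), pointer (39) and hinge (231) match the text. I'll swing the lens clockwise, towards the robot's left, pushing the tube with the fingers straddling it.

```bash
python3 -m inch '[{"z":-1,"wz":-0.117,"claw":1},{"z":-1.5,"wz":-0.117,"claw":1},{"z":-1.5,"wz":-0.117,"claw":1},{"z":-1.5,"wz":-0.117,"claw":1},{"z":-1.5,"wz":-0.117,"claw":1},{"z":-1,"wz":-0.117,"claw":1},{"z":-0.5,"wz":-0.117,"claw":1},{"wz":-0.117,"claw":1}]'
python3 - <<'E'
from h import *
s=r.state(); R=np.array(s['orientation']); print(R, R.T@(np.array([.546,.217,.295])-s['tcp_pos'])*100)
E
```

```text
[[-9.64618976e-01  2.63647931e-01 -1.79913158e-05]
 [ 2.63647930e-01  9.64618975e-01  4.93174994e-05]
 [ 3.03572213e-05  4.28292226e-05 -9.99999999e-01]] [-46.94887586 -32.17479025  -8.50615157]invalid input
```

```bash
python3 -m inch '[{"x":0,"y":0,"z":-1,"wx":0,"wy":0,"wz":-0.117,"claw":1},{"x":0,"y":0,"z":-1.5,"wx":0,"wy":0,"wz":-0.117,"claw":1},{"x":0,"y":0,"z":-1.5,"wx":0,"wy":0,"wz":-0.117,"claw":1},{"x":0,"y":0,"z":-1.5,"wx":0,"wy":0,"wz":-0.117,"claw":1},{"x":0,"y":0,"z":-1.5,"wx":0,"wy":0,"wz":-0.117,"claw":1},{"x":0,"y":0,"z":-1,"wx":0,"wy":0,"wz":-0.117,"claw":1},{"x":0,"y":0,"z":-0.5,"wx":0,"wy":0,"wz":-0.117,"claw":1},{"x":0,"y":0,"z":0,"wx":0,"wy":0,"wz":-0.117,"claw":1}]'
cat > goto.py <<'E'
import sys
from h import *
np.set_printoptions(precision=3,suppress=True)
s=r.state(); R=np.array(s['orientation']); print('tool y deg',np.degrees(np.arctan2(R[1,1],R[0,1])),'delta cm tool', R.T@(np.array([float(a) for a in sys.argv[1:4]])-s['tcp_pos'])*100,'j7',s['joint_positions'][6],'t',s['clock'],'F',s['contact_force'])
E
python3 goto.py .546 .217 .295
```

```text
clock: 2.37
tcp_pos: [0.1782, 0.6518, 0.2968]
orientation: [[-0.781, -0.625, 0.001], [-0.625, 0.781, 0.003], [-0.002, 0.002, -1.0]]
contact_force: [-0.3, -0.4, -0.2]
finger_gap: 0.0876
grip_force: 0.0
tool y deg 128.65906312477202 delta cm tool [ -1.559 -56.935   0.083] j7 0.7944467567533614 t 2.3667 F [-0.264 -0.441 -0.164]
```

```bash
python3 -m inch '[{"x":0,"y":-1.5,"z":0,"wx":0,"wy":0,"wz":0,"claw":1},{"x":0,"y":-3,"z":0,"wx":0,"wy":0,"wz":0,"claw":1},{"x":0,"y":-3.5,"z":0,"wx":0,"wy":0,"wz":0,"claw":1},{"x":0,"y":-3.5,"z":0,"wx":0,"wy":0,"wz":0,"claw":1},{"x":0,"y":-3.5,"z":0,"wx":0,"wy":0,"wz":0,"claw":1},{"x":0,"y":-3.5,"z":0,"wx":0,"wy":0,"wz":0,"claw":1},{"x":0,"y":-3.5,"z":0,"wx":0,"wy":0,"wz":0,"claw":1},{"x":0,"y":-3.5,"z":0,"wx":0,"wy":0,"wz":0,"claw":1},{"x":0,"y":-3,"z":0,"wx":0,"wy":0,"wz":0,"claw":1},{"x":0,"y":-1.5,"z":0,"wx":0,"wy":0,"wz":0,"claw":1}]'
python3 -m inch '[{"x":0,"y":-1.5,"z":0,"wx":0,"wy":0,"wz":0,"claw":1},{"x":0,"y":-3,"z":0,"wx":0,"wy":0,"wz":0,"claw":1},{"x":0,"y":-3.5,"z":0,"wx":0,"wy":0,"wz":0,"claw":1},{"x":0,"y":-3.5,"z":0,"wx":0,"wy":0,"wz":0,"claw":1},{"x":0,"y":-3.5,"z":0,"wx":0,"wy":0,"wz":0,"claw":1},{"x":0,"y":-3.5,"z":0,"wx":0,"wy":0,"wz":0,"claw":1},{"x":0,"y":-3.5,"z":0,"wx":0,"wy":0,"wz":0,"claw":1},{"x":-1,"y":-3,"z":0,"wx":0,"wy":0,"wz":0,"claw":1},{"x":-0.5,"y":-1.5,"z":0,"wx":0,"wy":0,"wz":0,"claw":1},{"x":0,"y":0,"z":0,"wx":0,"wy":0,"wz":0,"claw":1}]'
python3 goto.py .546 .217 .230
python3 - <<'E'
from h import *
s=snap('top','top1.png'); 
i=cv2.imread('pics/top1.png')[120:340,80:370]; cv2.imwrite('pics/top1c.png',cv2.resize(i,None,fx=2,fy=2))
E
```

```text
clock: 3.2
tcp_pos: [0.3676, 0.4106, 0.2949]
orientation: [[-0.791, -0.612, 0.001], [-0.612, 0.791, -0.002], [0.0, -0.002, -1.0]]
contact_force: [0.0, 0.7, 0.5]
finger_gap: 0.0882
grip_force: 0.0
clock: 4.03
tcp_pos: [0.5428, 0.2121, 0.2946]
orientation: [[-0.791, -0.612, 0.001], [-0.612, 0.791, -0.002], [0.0, -0.002, -1.0]]
contact_force: [0.6, -0.2, 0.5]
finger_gap: 0.0877
grip_force: 0.0
tool y deg 127.7065604454233 delta cm tool [-0.554  0.208  6.463] j7 1.777828918680833 t 4.0333 F [ 0.574 -0.232  0.473]
```

View pics/top1c.png

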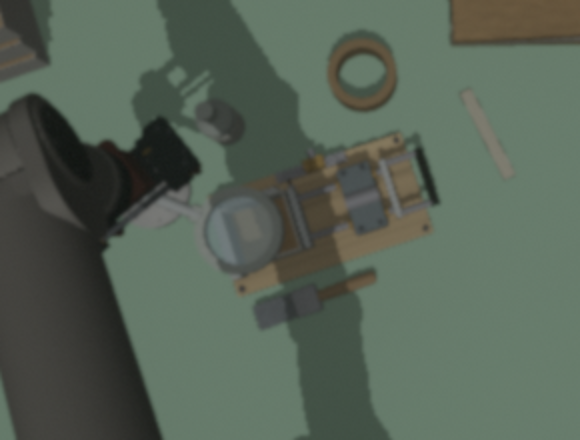

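The fingers sit above the tube, near crop (180,205) in the half-size view, straddling it. Next I lower and close part way.

```bash
python3 -m inch '[{"x":-0.2,"y":0.1,"z":1,"wx":0,"wy":0,"wz":0,"claw":1},{"x":-0.3,"y":0.1,"z":1.5,"wx":0,"wy":0,"wz":0,"claw":1},{"x":0,"y":0,"z":1.5,"wx":0,"wy":0,"wz":0,"claw":1},{"x":0,"y":0,"z":1.5,"wx":0,"wy":0,"wz":0,"claw":1},{"x":0,"y":0,"z":0.7,"wx":0,"wy":0,"wz":0,"claw":1},{"x":0,"y":0,"z":0,"wx":0,"wy":0,"wz":0,"claw":-0.25},{"x":0,"y":0,"z":0,"wx":0,"wy":0,"wz":0,"claw":-0.25},{"x":0,"y":0,"z":0,"wx":0,"wy":0,"wz":0,"claw":-0.25},{"x":0,"y":0,"z":0,"wx":0,"wy":0,"wz":0,"claw":-0.25},{"x":0,"y":0,"z":0,"wx":0,"wy":0,"wz":0,"claw":-0.25}]' 10
```

```text
clock: 4.92
tcp_pos: [0.5433, 0.2222, 0.2338]
orientation: [[-0.784, -0.62, 0.001], [-0.62, 0.784, 0.001], [-0.002, -0.0, -1.0]]
contact_force: [-0.4, -0.0, -0.3]
finger_gap: 0.058
grip_force: 0.0
```

```bash
python3 -m inch '[{"x":0,"y":0,"z":0,"wx":0,"wy":0,"wz":0,"claw":-0.25},{"x":0,"y":0,"z":0,"wx":0,"wy":0,"wz":0,"claw":-0.25},{"x":0.75,"y":1.2,"z":0,"wx":0,"wy":0,"wz":0,"claw":-0.25},{"x":0.75,"y":1.3,"z":0,"wx":0,"wy":0,"wz":0,"claw":-0.25},{"x":0.1,"y":1.3,"z":0,"wx":0,"wy":0,"wz":0,"claw":-0.25},{"x":0.1,"y":1.2,"z":0,"wx":0,"wy":0,"wz":0,"claw":-0.25},{"x":-0.2,"y":1.3,"z":0,"wx":0,"wy":0,"wz":0,"claw":-0.25},{"x":-0.3,"y":1.2,"z":0,"wx":0,"wy":0,"wz":0,"claw":-0.25}]'
python3 - <<'E'
from h import *
for n in('top','side'):
  s=snap(n)
  for q in('lens','tube_grip'): print(q,n,[(atz(s,k['location'],.23),k['score']) for k in vision.landmark_of(q,n)[:2]])
E
```

```text
clock: 5.58
tcp_pos: [0.4852, 0.2746, 0.2331]
orientation: [[-0.784, -0.621, -0.0], [-0.621, 0.784, 0.0], [-0.0, 0.0, -1.0]]
contact_force: [-1.0, 0.3, -0.5]
finger_gap: 0.0327
grip_force: 0.0
lens top [(array([0.50100405, 0.11911286, 0.23      ]), 0.67)]
tube_grip top [(array([0.54502798, 0.19393448, 0.23      ]), 0.91)]
lens side [(array([0.51094944, 0.11730296, 0.23      ]), 0.95), (array([ 0.64318674, -0.032889  ,  0.23      ]), 0.69)]
tube_grip side [(array([0.54662761, 0.19917747, 0.23      ]), 0.97)]
```

```bash
python3 - <<'E'
from h import *
s=snap('top');t=snap('side'); print(r.state()['clock'])
a=s['image'][120:340,60:330];b=t['image'][60:280,150:420]
cv2.imwrite('pics/two2.png',cv2.resize(np.hstack([a,b])[:,:,::-1],None,fx=1.48,fy=2,interpolation=cv2.INTER_CUBIC))
E
```

```text
5.9833
```

View pics/two2.png

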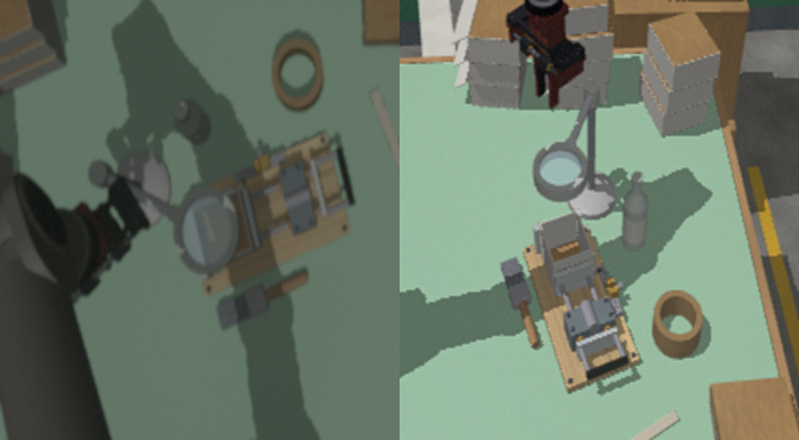

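```bash
python3 - <<'E'
from h import *
np.set_printoptions(precision=4,suppress=True)
st=r.state();p=np.array(st['tcp_pos']);R=np.array(st['orientation'])
for n in('side','top'):
  s=snap(n); M=np.array(s['mtx']); A=np.array(s['attitude'])
  pr=lambda w:(lambda c:(M@c/c[2])[:2])(A.T@(np.array(w)-s['xyz']))
  print(n,'tcp',pr(p),'tipL',pr(p+R@[0,.02,.017]),'tipR',pr(p+R@[0,-.02,.017]), 'lens .23', pr([.505,.118,.23]))
  c=np.array(pr(p),int); x0,y0=c[0]-45,max(c[1]-45,0)
  a=s['image'][y0:y0+90,x0:x0+90,::-1]; cv2.imwrite(f'pics/z_{n}.png',cv2.resize(a,(390,390),interpolation=cv2.INTER_CUBIC)); print(x0,y0)
a=np.hstack([cv2.imread('pics/z_side.png'),cv2.imread('pics/z_top.png')]);cv2.imwrite('pics/z.png',a)
print(p)
E
```

```text
side tcp [250.1888 112.8914] tipL [246.4621 114.2949] tipR [254.4242 120.1044] lens .23 [257.5926 145.6253]
205 67
top tcp [139.3946 244.3108] tipL [135.6055 249.4326] tipR [147.8268 239.3659] lens .23 [200.9218 235.6943]
94 199
[0.4874 0.2725 0.2329]
```

View pics/z.png

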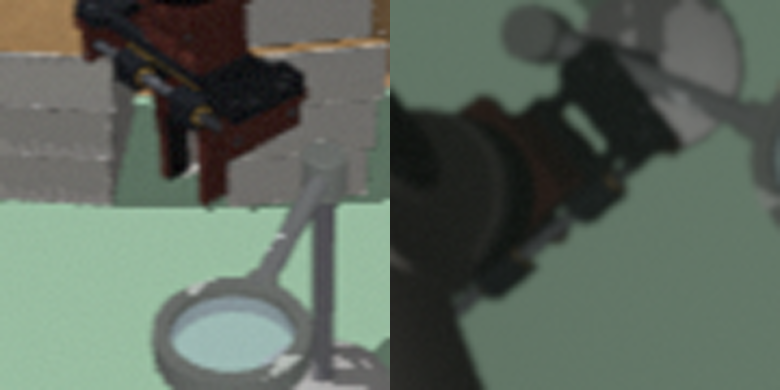

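The fingertips appear in the side view at about (252,114), against a predicted (254,120). They really sit about 2 cm higher than reckoned and passed over the tube. I go back, open, and go lower.

```bash
python3 goto.py .546 .217 .205; python3 -m inch '[{"x":0,"y":-1,"z":-0.3,"wx":0,"wy":0,"wz":0,"claw":1},{"x":0,"y":-1.3,"z":0,"wx":0,"wy":0,"wz":0,"claw":1},{"x":-0.2,"y":-1.3,"z":0,"wx":0,"wy":0,"wz":0,"claw":1},{"x":-0.2,"y":-1.3,"z":0,"wx":0,"wy":0,"wz":0,"claw":1},{"x":-0.4,"y":-1.3,"z":0,"wx":0,"wy":0,"wz":0,"claw":1},{"x":-0.3,"y":-1.3,"z":0,"wx":0,"wy":0,"wz":0,"claw":1},{"x":0,"y":0,"z":0,"wx":0,"wy":0,"wz":0,"claw":1},{"x":0,"y":0,"z":0,"wx":0,"wy":0,"wz":0,"claw":1}]'
python3 goto.py .546 .217 .205
python3 - <<'E'
from h import *
s=snap('side'); c=s['image'][70:160,210:320,::-1]; cv2.imwrite('pics/s3.png',cv2.resize(c,None,fx=5,fy=5,interpolation=cv2.INTER_CUBIC))
st=r.state();p=np.array(st['tcp_pos']);R=np.array(st['orientation']);M=np.array(s['mtx']); A=np.array(s['attitude']);print(M)
pr=lambda w:(lambda c:(M@c/c[2])[:2])(A.T@(np.array(w)-s['xyz']))
for y in(.044,-.044,.0575,-.0575): print(5*(pr(p+R@[0,y,.017])-[210,70]))
E
```

```text
tool y deg 128.27024701778157 delta cm tool [-1.157 -8.004  2.792] j7 1.636312459473006 t 6.0833 F [-0.086  0.361 -0.005]
clock: 6.75
tcp_pos: [0.5427, 0.2206, 0.2358]
orientation: [[-0.785, -0.619, -0.0], [-0.619, 0.785, -0.0], [0.0, 0.0, -1.0]]
contact_force: [-0.3, 0.3, -1.1]
finger_gap: 0.0829
grip_force: 0.0
tool y deg 128.23466610810573 delta cm tool [-0.038 -0.483  3.076] j7 1.7795969728907375 t 6.75 F [-0.321  0.324 -1.073]
[[440.64363173   0.         282.02418709]
 [  0.         440.64363173 209.48861408]
 [  0.           0.           1.        ]]
[245.38137433 246.83277615]
[337.75688943 313.54015334]
[231.68681255 236.94348571]
[352.42370196 324.1315378 ]
```

View pics/s3.png

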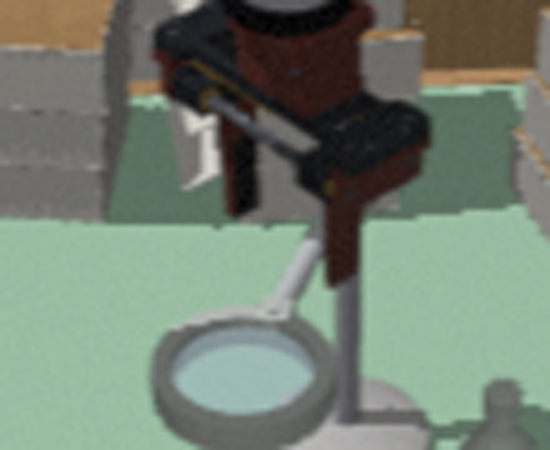

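```bash
python3 -m inch '[{"x":0,"y":-0.2,"z":1,"wx":0,"wy":0,"wz":0,"claw":1},{"x":0,"y":-0.2,"z":1,"wx":0,"wy":0,"wz":0,"claw":1},{"x":0,"y":0,"z":0.8,"wx":0,"wy":0,"wz":0,"claw":1},{"x":0,"y":0,"z":0.4,"wx":0,"wy":0,"wz":0,"claw":1},{"x":0,"y":0,"z":0,"wx":0,"wy":0,"wz":0,"claw":1},{"x":0,"y":0,"z":0,"wx":0,"wy":0,"wz":0,"claw":1}]'
python3 -m inch '[{"x":0.75,"y":1.2,"z":0,"wx":0,"wy":0,"wz":0,"claw":1},{"x":0.75,"y":1.3,"z":0,"wx":0,"wy":0,"wz":0,"claw":1},{"x":0.1,"y":1.3,"z":0,"wx":0,"wy":0,"wz":0,"claw":1},{"x":0.1,"y":1.2,"z":0,"wx":0,"wy":0,"wz":0,"claw":1},{"x":-0.1,"y":1,"z":0,"wx":0,"wy":0,"wz":0,"claw":1},{"x":0,"y":0,"z":0,"wx":0,"wy":0,"wz":0,"claw":1}]'
python3 - <<'E'
from h import *
np.set_printoptions(precision=4,suppress=True)
S={n:snap(n) for n in('side','top')}
st=r.state();p=np.array(st['tcp_pos']);R=np.array(st['orientation']);s=S['side'];M=np.array(s['mtx']); A=np.array(s['attitude'])
pr=lambda w:(lambda c:(M@c/c[2])[:2])(A.T@(np.array(w)-s['xyz']))
c=np.array(pr(p),int); x0,y0=c[0]-50,c[1]-45; cv2.imwrite('pics/s4.png',cv2.resize(s['image'][y0:y0+90,x0:x0+110,::-1],None,fx=5,fy=5,interpolation=cv2.INTER_CUBIC))
for y in(.044,-.044): print(5*(pr(p+R@[0,y,.017])-[x0,y0]))
for n in S:
  for q in('lens','tube_grip'): print(q,n,[(atz(S[n],k['location'],.23),k['score']) for k in vision.landmark_of(q,n)[:2]])
E
```

```text
clock: 7.3
tcp_pos: [0.5443, 0.2183, 0.2035]
orientation: [[-0.784, -0.621, -0.001], [-0.621, 0.784, -0.0], [0.001, 0.0, -1.0]]
contact_force: [-0.7, -1.2, -0.0]
finger_gap: 0.0881
grip_force: 0.0
clock: 7.8
tcp_pos: [0.4927, 0.2584, 0.2043]
orientation: [[-0.782, -0.623, -0.001], [-0.623, 0.782, 0.002], [-0.001, 0.002, -1.0]]
contact_force: [0.7, 0.6, 0.4]
finger_gap: 0.0875
grip_force: 0.0
[212.1994 214.1832]
[299.8076 278.9185]
lens side [(array([0.4514, 0.1526, 0.23  ]), 0.72), (array([0.5573, 0.0514, 0.23  ]), 0.29)]
tube_grip side [(array([0.4966, 0.2321, 0.23  ]), 0.72), (array([ 0.6894, -0.2075,  0.23  ]), 0.62)]
lens top [(array([0.4341, 0.1576, 0.23  ]), 0.56)]
tube_grip top [(array([0.5058, 0.2167, 0.23  ]), 0.97)]
```

View pics/s4.png

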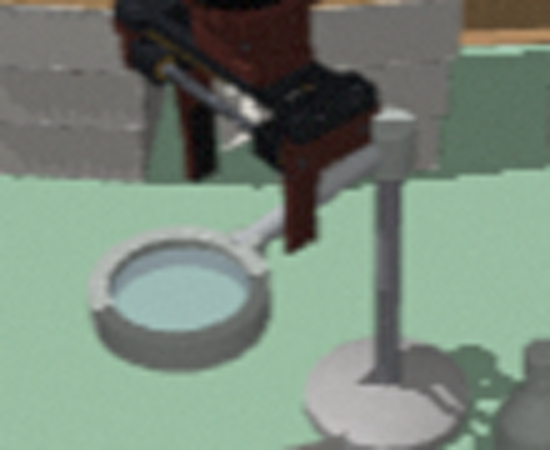

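The -y finger has pushed the tube: the lens moved to about (.44,.155). xy agrees, so only the height reading is about 3 cm off. I continue the swing, turning the tool on the way.

```bash
python3 -m inch '[{"x":-0.4,"y":0.8,"z":0,"wx":0,"wy":0,"wz":0.044,"claw":1},{"x":-0.4,"y":0.85,"z":0,"wx":0,"wy":0,"wz":0.044,"claw":1},{"x":-0.35,"y":0.85,"z":0,"wx":0,"wy":0,"wz":0.044,"claw":1},{"x":-0.3,"y":0.85,"z":0,"wx":0,"wy":0,"wz":0.044,"claw":1},{"x":-0.3,"y":0.9,"z":0,"wx":0,"wy":0,"wz":0.044,"claw":1},{"x":-0.2,"y":0.9,"z":0,"wx":0,"wy":0,"wz":0.044,"claw":1},{"x":-0.2,"y":0.9,"z":0,"wx":0,"wy":0,"wz":0.044,"claw":1},{"x":-0.1,"y":0.8,"z":0,"wx":0,"wy":0,"wz":0.044,"claw":1},{"x":0,"y":0,"z":0,"wx":0,"wy":0,"wz":0,"claw":1},{"x":0,"y":0,"z":0,"wx":0,"wy":0,"wz":0,"claw":1}]'
python3 - <<'E'
from h import *
np.set_printoptions(precision=4,suppress=True)
S={n:snap(n) for n in('side','top')}
for q in('lens','tube_grip','pointer','notch','handle','jig','box'): 
  L={n:vision.landmark_of(q,n) for n in S}
  for n in S: print(q,n,[(k['location'],round(k['score'],2),atz(S[n],k['location'],{'lens':.225,'tube_grip':.23,'pointer':.038,'notch':.038,'handle':.048,'jig':0,'box':.015}[q])) for k in L[n][:2]])
  if L['side'] and L['top']: print('   ',*tri(*[ray(S[n],L[n][0]['location']) for n in S]))
E
python3 goto.py .5 .3 .3
```

```text
clock: 8.93
tcp_pos: [0.4805, 0.3266, 0.2038]
orientation: [[-0.95, -0.313, -0.0], [-0.313, 0.95, 0.0], [0.0, 0.0, -1.0]]
contact_force: [-0.4, -0.4, 0.7]
finger_gap: 0.0879
grip_force: 0.0
lens side [([220.7, 112.5], 0.91, array([0.3926, 0.2905, 0.225 ]))]
lens top [([136.1, 287.7], 0.78, array([0.3792, 0.2838, 0.225 ])), ([409.6, 279.0], 0.18, array([ 0.3844, -0.3977,  0.225 ]))]
    [0.3866 0.2813 0.2322] [np.float64(0.006794019624957624), np.float64(0.0067940196249575546)]
tube_grip side [([245.9, 108.7], 0.9, array([0.4742, 0.2989, 0.23  ]))]
tube_grip top [([135.2, 249.5], 0.86, array([0.4747, 0.2841, 0.23  ]))]
    [0.4745 0.2787 0.2451] [np.float64(5.4968664252082476e-05), np.float64(5.496866425210509e-05)]
pointer side [([287.9, 192.1], 0.96, array([0.5984, 0.1005, 0.038 ]))]
pointer top [([224.2, 210.3], 0.78, array([0.5859, 0.0869, 0.038 ]))]
    [0.5905 0.0844 0.055 ] [np.float64(0.006192611616600559), np.float64(0.006192611616600597)]
notch side [([289.0, 203.1], 0.47, array([0.5979, 0.0523, 0.038 ]))]
notch top [([235.8, 204.5], 0.68, array([0.6022, 0.052 , 0.038 ]))]
 
[... 574 characters left out ...]
    ]))]
jig top [([237.5, 226.1], 0.78, array([0.5401, 0.0526, 0.    ])), ([126.5, 205.1], 0.51, array([0.6141, 0.3938, 0.    ]))]
    [ 0.5416  0.0538 -0.0094] [np.float64(0.0009078035933119206), np.float64(0.0009078035933116449)]
box side [([265.6, 191.4], 0.71, array([0.5259, 0.1295, 0.015 ])), ([244.8, 107.0], 0.62, array([0.4653, 0.5982, 0.015 ]))]
box top [([214.8, 230.4], 0.91, array([0.5281, 0.1197, 0.015 ])), ([132.3, 249.1], 0.27, array([0.4783, 0.3704, 0.015 ]))]
    [0.5265 0.1174 0.0282] [np.float64(0.0009813863330957033), np.float64(0.0009813863330958635)]
tool y deg 108.17662052235892 delta cm tool [-1.038 -3.122 -9.605] j7 1.2236891456288121 t 9.7333 F [ 0.362 -0.362  0.464]
```

The lens is now at about (.386,.285), i.e. jig (-.07, +.27), well off the board. Next I lift clear and go above the handle.

```bash
python3 -m inch '[{"x":0,"y":-0.5,"z":-1,"wx":0,"wy":0,"wz":0.015,"claw":1},{"x":0,"y":-0.5,"z":-2,"wx":0,"wy":0,"wz":0.015,"claw":1},{"x":0,"y":0,"z":-2,"wx":0,"wy":0,"wz":0,"claw":0.1},{"x":0,"y":0,"z":-1,"wx":0,"wy":0,"wz":0,"claw":0.1},{"x":0,"y":0,"z":0,"wx":0,"wy":0,"wz":0,"claw":0.1}]' 20; python3 goto.py .5855 -.1155 .14
```

```text
clock: 10.15
tcp_pos: [0.4849, 0.3176, 0.2671]
orientation: [[-0.959, -0.283, 0.004], [-0.283, 0.959, 0.003], [-0.005, 0.002, -1.0]]
contact_force: [0.7, 0.1, -0.2]
finger_gap: 0.0714
grip_force: 0.0
tool y deg 106.41743378264721 delta cm tool [  2.651 -44.415  12.598] j7 1.2055006973666276 t 10.15 F [ 0.738  0.058 -0.21 ]
```

```bash
python3 -m inch '[{"x":0,"y":-1.5,"z":0,"wx":0,"wy":0,"wz":0,"claw":0.1},{"x":0.2,"y":-3,"z":0,"wx":0,"wy":0,"wz":0,"claw":0.1},{"x":0.3,"y":-3.5,"z":0,"wx":0,"wy":0,"wz":0,"claw":0.1},{"x":0.3,"y":-3.5,"z":0,"wx":0,"wy":0,"wz":0,"claw":0.1},{"x":0.3,"y":-3.5,"z":0,"wx":0,"wy":0,"wz":0,"claw":0.1},{"x":0.3,"y":-3.5,"z":0,"wx":0,"wy":0,"wz":0,"claw":0.1},{"x":0.3,"y":-3.5,"z":0,"wx":0,"wy":0,"wz":0,"claw":0.1},{"x":0.3,"y":-3.5,"z":0,"wx":0,"wy":0,"wz":0,"claw":0.1},{"x":0.3,"y":-3.5,"z":0,"wx":0,"wy":0,"wz":0,"claw":0.1},{"x":0.3,"y":-3.5,"z":0,"wx":0,"wy":0,"wz":0,"claw":0.1}]'
python3 -m inch '[{"x":0,"y":-3.5,"z":1,"wx":0,"wy":0,"wz":0,"claw":0.1},{"x":0,"y":-3.5,"z":2,"wx":0,"wy":0,"wz":0,"claw":0.1},{"x":0,"y":-2.5,"z":2.5,"wx":0,"wy":0,"wz":0,"claw":0.1},{"x":0,"y":-1.5,"z":2.5,"wx":0,"wy":0,"wz":0,"claw":0.1},{"x":0,"y":-0.5,"z":2.5,"wx":0,"wy":0,"wz":0,"claw":0.1},{"x":0,"y":0,"z":2,"wx":0,"wy":0,"wz":0,"claw":0.1},{"x":0,"y":0,"z":0,"wx":0,"wy":0,"wz":0,"claw":0.1},{"x":0,"y":0,"z":0,"wx":0,"wy":0,"wz":0,"claw":0.1}]'
python3 goto.py .5855 -.1155 .09
python3 - <<'E'
from h import *
S={n:snap(n) for n in('side','top')};o=[]
st=r.state();p=np.array(st['tcp_pos']);R=np.array(st['orientation'])
for n,s in S.items():
  M=np.array(s['mtx']); A=np.array(s['attitude'])
  pr=lambda w:(lambda c:(M@c/c[2])[:2])(A.T@(np.array(w)-s['xyz']))
  x0,y0=(240,165) if n=='side' else (240,150)
  o.append(cv2.resize(s['image'][y0:y0+110,x0:x0+80,::-1],None,fx=5,fy=5,interpolation=cv2.INTER_CUBIC))
  for y in(.024,-.024): print(n,5*(pr(p+R@[0,y,.017])-[x0,y0]),5*(pr(p+R@[0,y,-.012])-[x0,y0]))
  print('handle',5*(pr([.5855,-.1155,.048])-[x0,y0]))
cv2.imwrite('pics/s5.png',np.hstack(o))
E
```

```text
clock: 10.98
tcp_pos: [0.5501, -0.0038, 0.2632]
orientation: [[-0.959, -0.283, -0.001], [-0.283, 0.959, -0.0], [0.001, 0.0, -1.0]]
contact_force: [0.0, -0.6, -0.7]
finger_gap: 0.0482
grip_force: 0.0
clock: 11.65
tcp_pos: [0.582, -0.1122, 0.1377]
orientation: [[-0.959, -0.283, -0.003], [-0.283, 0.959, 0.0], [0.003, 0.001, -1.0]]
contact_force: [0.6, -0.1, 0.8]
finger_gap: 0.0485
grip_force: 0.0
tool y deg 106.45729941805793 delta cm tool [-0.254 -0.422  4.768] j7 2.1057006704271557 t 11.65 F [ 0.551 -0.14   0.831]
side [233.15861608 280.22216954] [234.1141581  248.01074494]
side [264.0273529  342.82209572] [265.56826079 310.98522371]
handle [248.48528534 393.35417201]
top [216.10786899 294.41537169] [215.50410221 289.32460901]
top [298.81687177 267.5162756 ] [300.29774286 261.74743048]
handle [262.05378966 291.04829477]
```

View pics/s5.png

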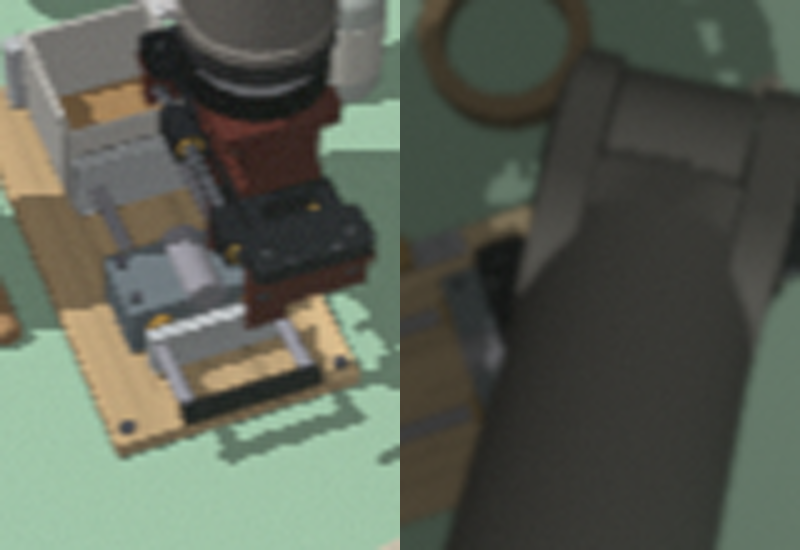

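The side view shows the open gripper hanging over the guide block. The handle bar centre is at crop (252,393), as predicted, and the fingertip is at about (263,322), again ~3 cm higher than the reading implies. The top camera still sees the clip, so I sample the pointer and notch while lining up.

```bash
python3 -m inch '[{"x":-0.2,"y":-0.3,"z":1.5,"wx":0,"wy":0,"wz":0,"claw":0.1},{"x":0,"y":0,"z":2.5,"wx":0,"wy":0,"wz":0,"claw":0.1},{"x":0,"y":0,"z":2.5,"wx":0,"wy":0,"wz":0,"claw":0.1},{"x":0,"y":0,"z":2,"wx":0,"wy":0,"wz":0,"claw":0.1},{"x":0,"y":0,"z":0.5,"wx":0,"wy":0,"wz":0,"claw":0.1},{"x":0,"y":0,"z":0,"wx":0,"wy":0,"wz":0,"claw":0.1}]'
python3 - <<'E'
from h import *
np.set_printoptions(precision=4,suppress=True)
for n in('top','side'):
  D={'pointer':[],'notch':[]}
  for i in range(8):
    s=snap(n)
    for q in D:
      L=vision.landmark_of(q,n)
      if L: D[q].append(np.r_[L[0]['location'],L[0]['score'],atz(s,L[0]['location'],.038)[:2]])
  for q in D: 
    if D[q]: D[q]=np.array(D[q]); print(n,q,len(D[q]),np.median(D[q],0),D[q].std(0))
s=snap('side'); M=np.array(s['mtx']); A=np.array(s['attitude'])
a=cv2.imread('pics/top0.png')[185:225,205:260]; b=cv2.imread('pics/side0.png')[180:225,265:310]
c=s['image'][190:265,260:310,::-1]
f=lambda x:cv2.resize(x,(int(x.shape[1]*440/x.shape[0]),440),interpolation=cv2.INTER_CUBIC)[:, :]
im=np.hstack([cv2.resize(a,(440,320),interpolation=cv2.INTER_CUBIC)]); im=np.vstack([im,np.zeros((120,440,3),np.uint8)])
o=np.hstack([im,cv2.resize(b,(360,360),interpolation=cv2.INTER_CUBIC) if 0 else np.vstack([cv2.resize(b,(340,340),interpolation=cv2.INTER_CUBIC),np.zeros((100,340,3),np.uint8)])]); cv2.imwrite('pics/q.png',o); print(r.state()['clock'],r.state()['tcp_pos'])
E
```

```text
clock: 12.25
tcp_pos: [0.5858, -0.1143, 0.0489]
orientation: [[-0.959, -0.284, -0.001], [-0.284, 0.959, 0.0], [0.001, 0.0, -1.0]]
contact_force: [-0.5, 0.2, -1.0]
finger_gap: 0.0484
grip_force: 0.0
top pointer 8 [223.4    209.6      0.64     0.5881   0.0892] [9.9568 8.5503 0.0963 0.0265 0.0294]
top notch 8 [237.8    203.       0.565    0.6066   0.0467] [ 6.5936 17.3788  0.0818  0.0516  0.0206]
side pointer 1 [260.2    189.8      0.49     0.5077   0.1166] [0. 0. 0. 0. 0.]
side notch 2 [249.7    305.4      0.355    0.4727  -0.2868] [38.9    61.2     0.045   0.1103  0.1768]
14.7 [ 0.5859 -0.1148  0.0489]
```

View pics/q.png

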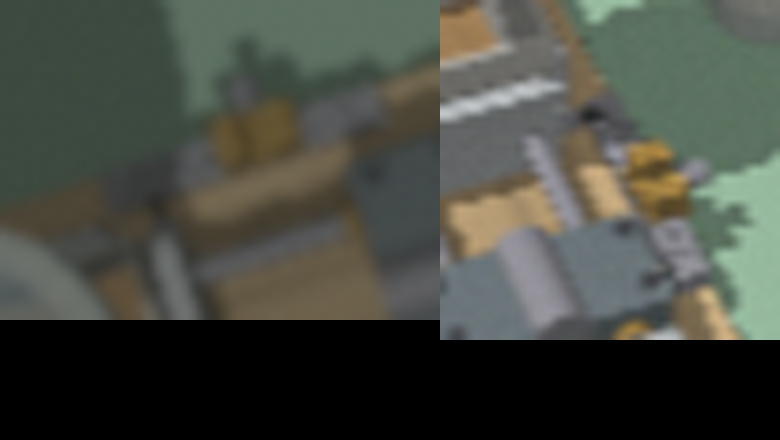

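```bash
python3 - <<'E'
from h import *
np.set_printoptions(precision=4,suppress=True)
a=np.radians(16.5); ey=np.array([-np.sin(a),np.cos(a)]);ex=np.array([np.cos(a),np.sin(a)])
S={n:snap(n) for n in('side','top')}
for n,px in {'top':[(225,210.6),(236.9,202.5)],'side':[(285.1,194.9),(292,203.3)]}.items():
  P=[atz(S[n],p,.038)[:2] for p in px]; d=P[1]-P[0]; print(n,P,'along -y',-d@ey,'x',d@ex)
  I=cv2.imread(f'pics/{n}0.png'); H=cv2.cvtColor(I,cv2.COLOR_BGR2HSV)
  x0,y0,x1,y1=(228,190,246,212) if n=='top' else(284,192,302,212)
  m=cv2.inRange(H[y0:y1,x0:x1],(15,140,50),(30,255,255)); v,u=np.nonzero(m); print(len(u),u.min()+x0,u.max()+x0,v.min()+y0,v.max()+y0)
  c=(u.mean()+x0,v.mean()+y0)
  for z in(.03,.038,.045):
    Q=np.array([atz(S[n],(p+x0,q+y0),z)[:2] for p,q in zip(u,v)])@ey; print(z,c,atz(S[n],c,z)[:2],'y range',Q.min(),Q.max(),(Q.min()+Q.max())/2,'ptr y',atz(S[n],px[0],.038)[:2]@ey)
print(r.state()['clock'])
E
```

```text
top [array([0.585 , 0.0845]), array([0.6081, 0.0486])] along -y 0.040957286524990866 x 0.012028797753250014Traceback (most recent call last):
  File "<stdin>", line 9, in <module>
    return umr_minimum(a, axis, None, out, keepdims, initial, where)
ValueError: zero-size array to reduction operation minimum which has no identity
```

```bash
python3 - <<'E'
from h import *
np.set_printoptions(precision=4,suppress=True,linewidth=200)
a=np.radians(16.5); ey=np.array([-np.sin(a),np.cos(a)]);ex=np.array([np.cos(a),np.sin(a)])
S={n:snap(n) for n in('side','top')}
for n,px in {'top':[(225,210.6),(236.9,202.5)],'side':[(285.1,194.9),(292,203.3)]}.items():
  P=[atz(S[n],p,.038)[:2] for p in px]; d=P[1]-P[0]; print(n,P,'along -y',-d@ey,'x',d@ex)
  I=cv2.imread(f'pics/{n}0.png'); H=cv2.cvtColor(I,cv2.COLOR_BGR2HSV)
  x0,y0,x1,y1=(228,194,246,209) if n=='top' else(284,195,302,212)
  sat=H[y0:y1,x0:x1,1].astype(int); t=.6*sat.max(); m=(sat>t)&(abs(H[y0:y1,x0:x1,0].astype(int)-21)<8); v,u=np.nonzero(m); print(sat.max()); print('\n'.join(''.join('#' if k else '.' for k in row) for row in m)); 
  print(H[y0:y1,x0:x1,2])
  if len(u)==0: continue
  c=(u.mean()+x0,v.mean()+y0)
  for z in(.038,.045):
    Q=np.array([atz(S[n],(p+x0,q+y0),z)[:2] for p,q in zip(u,v)])@ey; print(z,c,atz(S[n],c,z)[:2],'y range',Q.min(),Q.max(),(Q.min()+Q.max())/2,'ptr y',atz(S[n],px[0],.038)[:2]@ey)
print(r.state()['clock'])
E
```

```text
top [array([0.585 , 0.0845]), array([0.6081, 0.0486])] along -y 0.040957286524990866 x 0.012028797753250014
128
..................
..................
..................
...........##.....
.........#####....
.....#########....
....##########....
...###########....
....##########....
....###########...
....###########...
.....########..###
......#####.##.##.
......#####.######
........##########
[[ 99 111 111 104  91  84  82  77  73  72  74  73  74  77  88  93  90  83]
 [ 97 109 110  99  83  77  82  81  74  71  73  73  74  74  77  79  78  74]
 [ 97 110 110 102  85  79  83  83  75  70  72  72  71  74  74  75  75  74]
 [ 96 108 110 104  92  78  80  82  77  72  78  79  76  72  71  74  80  81]
 [ 94 101  99  95  87  76  76  82  83  86  92  95  90  79  73  80  87  89]
 [ 85  86  83  79  80  81  79  82  89  94  97  98  94  84  79  86  91  91]
 [ 77  75  72  78  90  92  84  83  92  96  98  99  96  88  84  84  89  90]
 [ 74  75  73  83  96  95  85  81  91  97  98  99  98  92  86  83  87  91]
 [ 76  79  80  88  96  97  91  81  86  96  98  97  93  87  82  84  88  90]
 [ 82  86  86  91  97  97  9
[... 2171 characters left out ...]
 90  92  94 110 115 149]
 [103 114 147 159 145 140 124 114 115 109  87  89  97  95 103 113 114 115]
 [109 105 113 115  95  81  88  97 105 113 121 135 144 126 114 114 114 115]
 [116 119 119 110  87  74  92  95  99 132 136 124 133 135 121 112 114 114]
 [122 120 119 119 111 104 109 108  99 127 145 128 129 147 121 106 109 116]]
0.038 (np.float64(292.95238095238096), np.float64(203.55555555555554)) [0.6105 0.0495] y range -0.14456676865679866 -0.10432140856533344 -0.12444408861106604 ptr y -0.08203777988218344
0.045 (np.float64(292.95238095238096), np.float64(203.55555555555554)) [0.6097 0.0435] y range -0.15003695391727978 -0.11005464377608311 -0.13004579884668144 ptr y -0.08203777988218344
14.9
```

The zoom shows the pointer tip near top px (225,210) and side px (285,195), and the clip's notch near top px (236,202) and side px (293,202). That makes the pull about 39 to 40 mm, inside the stated 28 to 50. Next I descend and close on the bar.

```bash
python3 -m inch '[{"x":0,"y":-0.1,"z":0.8,"wx":0,"wy":0,"wz":0,"claw":0.1},{"x":0,"y":0,"z":0.8,"wx":0,"wy":0,"wz":0,"claw":0.1},{"x":0,"y":0,"z":0,"wx":0,"wy":0,"wz":0,"claw":0.1}]'
python3 -m inch '[{"x":0,"y":0,"z":0.8,"wx":0,"wy":0,"wz":0,"claw":0.1},{"x":0,"y":0,"z":0.6,"wx":0,"wy":0,"wz":0,"claw":0.1},{"x":0,"y":0,"z":0.3,"wx":0,"wy":0,"wz":0,"claw":0.1},{"x":0,"y":0,"z":0,"wx":0,"wy":0,"wz":0,"claw":0.1},{"x":0,"y":0,"z":0,"wx":0,"wy":0,"wz":0,"claw":0.1}]'
python3 goto.py .5855 -.1155 .015
python3 - <<'E'
from h import *
s=snap('side','side6.png')
cv2.imwrite('pics/s6.png',cv2.resize(s['image'][150:270,230:350,::-1],None,fx=5,fy=5,interpolation=cv2.INTER_CUBIC))
E
```

```text
clock: 15.15
tcp_pos: [0.5849, -0.1155, 0.031]
orientation: [[-0.959, -0.283, -0.003], [-0.283, 0.959, 0.0], [0.003, 0.001, -1.0]]
contact_force: [-0.7, 0.5, -1.1]
finger_gap: 0.0482
grip_force: 0.0
clock: 15.57
tcp_pos: [0.5861, -0.1157, 0.0156]
orientation: [[-0.959, -0.283, -0.001], [-0.283, 0.959, 0.0], [0.0, 0.0, -1.0]]
contact_force: [0.3, -0.6, 0.3]
finger_gap: 0.0482
grip_force: 0.0
tool y deg 106.4522824301352 delta cm tool [0.048 0.036 0.064] j7 2.1709123945394633 t 15.5667 F [ 0.326 -0.647  0.271]
```

View pics/s6.png

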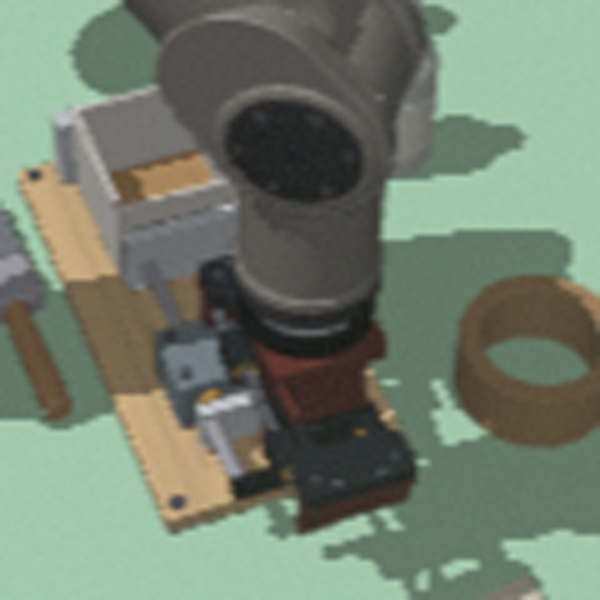

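The view shows the gripper down over the bar (left bar end at crop (240,487)), the box untouched, and no contact force. Closing now.

```bash
python3 -m inch '[{"x":0,"y":0,"z":0,"wx":0,"wy":0,"wz":0,"claw":-1},{"x":0,"y":0,"z":0,"wx":0,"wy":0,"wz":0,"claw":-1},{"x":0,"y":0,"z":0,"wx":0,"wy":0,"wz":0,"claw":-1},{"x":0,"y":0,"z":0,"wx":0,"wy":0,"wz":0,"claw":-1},{"x":0,"y":0,"z":0,"wx":0,"wy":0,"wz":0,"claw":-1},{"x":0,"y":0,"z":0,"wx":0,"wy":0,"wz":0,"claw":-1},{"x":0,"y":0,"z":0,"wx":0,"wy":0,"wz":0,"claw":-1}]' 40
```

```text
clock: 16.2
tcp_pos: [0.5862, -0.1155, 0.016]
orientation: [[-0.959, -0.283, -0.0], [-0.283, 0.959, 0.0], [0.0, 0.0, -1.0]]
contact_force: [-1.0, 0.6, 1.0]
finger_gap: 0.013
grip_force: 40.0
```

Gripped on the bar (gap 13 mm, 40 N). Pulling along the tool's -y.

```bash
python3 -m inch '[{"x":0,"y":-0.2,"z":0,"wx":0,"wy":0,"wz":0,"claw":-1},{"x":0,"y":-0.5,"z":0,"wx":0,"wy":0,"wz":0,"claw":-1},{"x":0,"y":-0.5,"z":0,"wx":0,"wy":0,"wz":0,"claw":-1},{"x":0,"y":-0.6,"z":0,"wx":0,"wy":0,"wz":0,"claw":-1},{"x":0,"y":-0.6,"z":0,"wx":0,"wy":0,"wz":0,"claw":-1},{"x":0,"y":-0.6,"z":0,"wx":0,"wy":0,"wz":0,"claw":-1},{"x":0,"y":-0.5,"z":0,"wx":0,"wy":0,"wz":0,"claw":-1},{"x":0,"y":-0.3,"z":0,"wx":0,"wy":0,"wz":0,"claw":-1},{"x":0,"y":-0.15,"z":0,"wx":0,"wy":0,"wz":0,"claw":-1},{"x":0,"y":0,"z":0,"wx":0,"wy":0,"wz":0,"claw":-1}]' 40
python3 goto.py .5862 -.1155 .016
python3 - <<'E'
from h import *
np.set_printoptions(precision=4,suppress=True,linewidth=200)
a=np.radians(16.5); ey=np.array([-np.sin(a),np.cos(a)]);ex=np.array([np.cos(a),np.sin(a)])
D={'pointer':[],'notch':[]}
for i in range(10):
    s=snap('top','top7.png' if i==0 else None)
    for q in D:
      L=vision.landmark_of(q,'top')
      if L: p=atz(s,L[0]['location'],.038)[:2]; D[q].append(np.r_[L[0]['location'],L[0]['score'],p@ex,p@ey])
for q in D: print(q,np.median(D[q],0)); print(np.array(D[q]))
I=cv2.imread('pics/top7.png'); print(cv2.cvtColor(I,cv2.COLOR_BGR2HSV)[194:212,228:246,2])
E
```

```text
clock: 17.03
tcp_pos: [0.5964, -0.1496, 0.016]
orientation: [[-0.958, -0.285, -0.003], [-0.285, 0.958, 0.005], [0.002, 0.006, -1.0]]
contact_force: [-4.5, 8.4, 8.0]
finger_gap: 0.0132
grip_force: 40.0
tool y deg 106.58142016229088 delta cm tool [0.009 3.559 0.017] j7 2.226903910656581 t 17.0333 F [-4.546  8.386  7.965]
pointer [236.1    206.05     0.675    0.588   -0.1199]
[[236.3    208.6      0.77     0.5801  -0.1189]
 [236.3    206.4      0.54     0.5864  -0.1209]
 [235.3    207.4      0.63     0.5844  -0.1171]
 [232.9    202.8      0.59     0.5997  -0.1145]
 [234.8    205.7      0.72     0.5897  -0.1173]
 [236.8    207.1      0.82     0.5839  -0.1217]
 [236.2    203.7      0.48     0.5941  -0.123 ]
 [236.6    202.8      0.76     0.5963  -0.125 ]
 [236.     204.4      0.47     0.5923  -0.1218]
 [235.6    207.7      0.78     0.5833  -0.1177]]
notch [237.05   203.2      0.53     0.5943  -0.126 ]
[[236.3    201.9      0.66     0.5992  -0.1249]
 [237.5    203.2      0.46     0.5943  -0.1272]
 [239.9    203.4      0.39     0.5916  -0.1338]
 [236.6    204.       0.54     0.5929  -0.1239
[... 941 characters left out ...]
 68  64  60  62  64  64]
 [ 90  95  91  81  75  71  69  65  67  70  68  66  62  58  59  64  68  70]
 [ 95  99  90  77  69  68  65  60  61  65  66  65  62  66  70  73  75  79]
 [ 95  96  91  76  66  63  59  50  55  64  67  71  73  75  79  80  79  80]
 [ 96  95  92  80  68  62  57  50  55  65  76  80  81  82  81  80  78  76]
 [ 98  95  94  89  79  72  69  60  57  69  78  82  82  81  79  77  75  75]
 [100 103 106 105  95  84  78  68  61  68  75  78  79  77  77  75  75  76]
 [112 117 121 120 105  88  78  70  65  67  71  74  75  76  76  76  77  76]
 [123 124 125 121 105  85  74  71  71  74  69  71  74  75  76  77  75  75]
 [124 123 122 117 102  81  69  71  78  79  70  66  72  74  75  74  72  69]]
```

```bash
python3 goto.py .5862 -.1155 .016;  python3 -m inch '[{"x":0,"y":-0.2,"z":0,"wx":0,"wy":0,"wz":0,"claw":-1},{"x":0,"y":-0.1,"z":0,"wx":0,"wy":0,"wz":0,"claw":-1},{"x":0,"y":0,"z":0,"wx":0,"wy":0,"wz":0,"claw":-1},{"x":0,"y":0,"z":0,"wx":0,"wy":0,"wz":0,"claw":-1},{"x":0,"y":0,"z":0,"wx":0,"wy":0,"wz":0,"claw":-1}]' 40
python3 goto.py .5862 -.1155 .016
python3 - <<'E'
from h import *
np.set_printoptions(precision=4,suppress=True,linewidth=200)
a=np.radians(16.5); ey=np.array([-np.sin(a),np.cos(a)]);ex=np.array([np.cos(a),np.sin(a)])
D={'pointer':[],'notch':[]};im=[]
for i in range(12):
    s=snap('top');im.append(s['image'])
    for q in D:
      L=vision.landmark_of(q,'top')
      if L: 
        p=atz(s,L[0]['location'],.038)[:2]
        if abs(p@ey+.125)<.03: D[q].append(np.r_[L[0]['location'],p@ex,p@ey])
for q in D: D[q]=np.array(D[q]);print(q,len(D[q]),np.median(D[q],0),D[q].mean(0),D[q].std(0)/len(D[q])**.5)
m=np.mean(im,0)
f=lambda c:cv2.resize(cv2.normalize(c[190:220,220:252,::-1],None,0,255,cv2.NORM_MINMAX).astype(np.uint8),(384,360),interpolation=cv2.INTER_CUBIC)
t0=cv2.imread('pics/top0.png')[:,:,::-1].astype(float)
cv2.imwrite('pics/fin.png',np.hstack([f(t0),f(m)])); cv2.imwrite('pics/m8.png',m[:,:,::-1])
E
```

```text
tool y deg 106.59331483271887 delta cm tool [0.008 3.545 0.017] j7 2.226719276466133 t 18.5333 F [-4.784  9.546  8.445]
clock: 18.95
tcp_pos: [0.5972, -0.1519, 0.016]
orientation: [[-0.958, -0.286, -0.003], [-0.286, 0.958, 0.006], [0.002, 0.006, -1.0]]
contact_force: [-5.5, 9.8, 8.6]
finger_gap: 0.0133
grip_force: 40.0
tool y deg 106.60974980215167 delta cm tool [0.01  3.802 0.021] j7 2.2308398428569687 t 18.95 F [-5.482  9.799  8.588]
pointer 11 [235.5    205.7      0.5898  -0.1192] [235.7727 205.5455   0.5893  -0.1202] [0.3165 0.3103 0.0009 0.001 ]
notch 12 [236.75   203.05     0.5954  -0.1255] [237.0417 203.025    0.5953  -0.126 ] [0.2476 0.3042 0.0009 0.0008][ WARN:0@27.832] global loadsave.cpp:1063 imwrite_ Unsupported depth image for selected encoder is fallbacked to CV_8U.
```

View pics/fin.png

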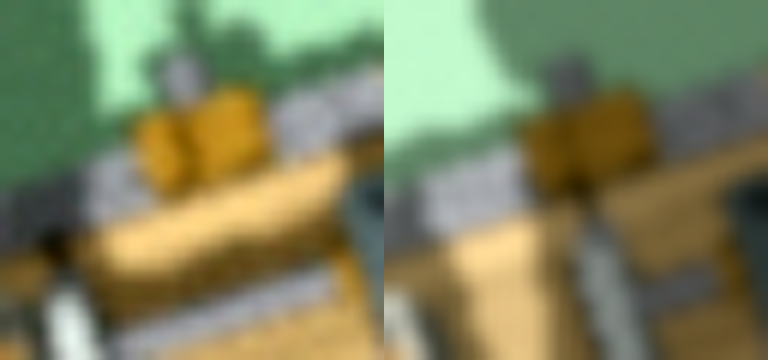

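The two zooms, before on the left and now on the right, show the pointer moved from crop (52,240) to (583-384=199,195). The middle of the clip's centre line at that row is about 220. So about 5 mm more is needed, and the network medians say 5.8.

```bash
python3 -m inch '[{"x":0,"y":-0.2,"z":0,"wx":0,"wy":0,"wz":0,"claw":-1},{"x":0,"y":-0.2,"z":0,"wx":0,"wy":0,"wz":0,"claw":-1},{"x":0,"y":-0.13,"z":0,"wx":0,"wy":0,"wz":0,"claw":-1},{"x":0,"y":0,"z":0,"wx":0,"wy":0,"wz":0,"claw":-1},{"x":0,"y":0,"z":0,"wx":0,"wy":0,"wz":0,"claw":-1},{"x":0,"y":0,"z":0,"wx":0,"wy":0,"wz":0,"claw":-1}]' 40
python3 goto.py .5862 -.1155 .016
python3 - <<'E'
from h import *
s=snap('top')['image'].astype(float)
m=cv2.imread('pics/m8.png')[:,:,::-1].astype(float); t=cv2.imread('pics/top0.png')[:,:,::-1].astype(float)
np.set_printoptions(linewidth=200)
for n,I in(('m8',m),('now',s)): print(n);print(I[198:210,228:246].max(2).astype(int))
# clip extent: yellowness R-B
for n,I in(('t0',t),('m8',m),('now',s)): print(n);print((I[198:208,228:246,0]-I[198:208,228:246,2]).astype(int))
E
```

```text
clock: 21.25
tcp_pos: [0.5986, -0.1567, 0.016]
orientation: [[-0.958, -0.286, -0.004], [-0.286, 0.958, 0.006], [0.002, 0.007, -1.0]]
contact_force: [-5.5, 10.3, 9.9]
finger_gap: 0.0135
grip_force: 40.0
tool y deg 106.617069816524 delta cm tool [0.009 4.307 0.024] j7 2.2380437378178883 t 21.25 F [-5.462 10.347  9.872]
m8
[[119 113 106 100  90  74  63  61  62  65  69  69  68  64  66  68  69  68]
 [107  98  87  82  77  67  63  63  66  69  70  70  69  64  62  65  66  66]
 [ 90  84  76  69  69  69  65  65  69  70  71  71  70  66  63  62  64  65]
 [ 82  81  75  69  70  69  66  66  69  71  72  72  70  67  63  61  63  65]
 [ 84  88  84  77  73  71  68  66  68  71  71  70  68  63  61  62  63  64]
 [ 91  95  92  82  74  71  69  65  65  68  69  67  62  59  60  64  67  70]
 [ 96  98  91  77  69  69  66  59  59  64  65  65  64  65  70  73  76  78]
 [ 95  96  91  75  65  65  61  54  51  58  66  71  73  76  79  80  80  79]
 [ 96  95  93  80  68  63  61  60  55  60  72  79  80  81  81  80  78  76]
 [ 97  96  94  89  78  72  72  72  64  63  73  80  81  81  79  77  75  75]
 [100 103 106 104  94  84  8
[... 2050 characters left out ...]
 25 25 24]
 [-3 -2 -2  0  7 16 19 19 16 17 21 24 24 25 25 25 25 23]
 [-1  1  5 10 13 18 21 21 17 14 18 23 24 25 24 24 23 24]]
now
[[-4 -3 -3 -2 -1  1  5  7 12 20 26 29 26 15  4  0 -1 -1]
 [-3 -2  0  4  9 15 18 20 26 30 32 34 32 20  7  0 -1 -1]
 [-3 -1  4 13 24 27 28 29 32 33 34 34 32 25 12  2 -1 -2]
 [-3 -2  4 17 30 33 31 31 33 35 34 35 33 29 15  4  0 -1]
 [-3 -2  2 14 27 33 31 31 33 33 35 34 33 28 17  7  2  3]
 [-3 -2  0 10 25 31 33 30 32 33 32 31 27 23 18 12 11 14]
 [-3 -3 -1  6 18 28 31 29 28 29 25 24 23 20 20 21 21 23]
 [-3 -3 -3  1  9 20 25 24 22 20 16 19 22 22 24 25 24 25]
 [-3 -2 -3  0  5 15 20 21 22 17 13 19 23 24 25 25 25 24]
 [-1  1  5  9 14 21 22 23 23 17 11 12 17 21 25 24 23 23]]
```

The pointer is now at px col 237.9, row 205. Clip edges, knob and network all put the notch's line near col 237.4 at that row, and the side view put it a little less. I ease back about 1.5 mm to centre it.

```bash
python3 -m inch '[{"x":0,"y":0.1,"z":0,"wx":0,"wy":0,"wz":0,"claw":-1},{"x":0,"y":0.07,"z":0,"wx":0,"wy":0,"wz":0,"claw":-1},{"x":0,"y":0,"z":0,"wx":0,"wy":0,"wz":0,"claw":-1},{"x":0,"y":0,"z":0,"wx":0,"wy":0,"wz":0,"claw":-1},{"x":0,"y":0,"z":0,"wx":0,"wy":0,"wz":0,"claw":-1},{"x":0,"y":0,"z":0,"wx":0,"wy":0,"wz":0,"claw":-1},{"x":0,"y":0,"z":0,"wx":0,"wy":0,"wz":0,"claw":-1},{"x":0,"y":0,"z":0,"wx":0,"wy":0,"wz":0,"claw":-1},{"x":0,"y":0,"z":0,"wx":0,"wy":0,"wz":0,"claw":-1},{"x":0,"y":0,"z":0,"wx":0,"wy":0,"wz":0,"claw":-1}]' 40
python3 goto.py .5862 -.1155 .016
python3 - <<'E'
from h import *
np.set_printoptions(linewidth=200)
s=snap('top'); print(s['image'][203:209,228:246].max(2))
L=vision.landmark_of('lens','top'); print([atz(s,k['location'],.225) for k in L[:1]])
E
```

```text
clock: 22.13
tcp_pos: [0.5981, -0.1552, 0.016]
orientation: [[-0.958, -0.286, -0.004], [-0.286, 0.958, 0.006], [0.002, 0.007, -1.0]]
contact_force: [-4.6, 10.6, 9.8]
finger_gap: 0.013
grip_force: 40.0
tool y deg 106.61857307599668 delta cm tool [0.01  4.145 0.024] j7 2.2357485097639707 t 22.1333 F [-4.606 10.591  9.807]
[[ 91  95  93  85  77  72  69  65  64  68  68  67  64  59  61  64  68  69]
 [ 97  98  91  82  76  72  66  61  59  60  63  64  63  66  69  73  75  78]
 [ 95  96  94  85  77  68  62  58  55  53  59  68  72  75  79  80  80  79]
 [ 96  95  96  94  84  67  64  65  65  57  58  72  79  81  80  79  78  77]
 [ 97  97  97  98  91  79  74  76  75  66  60  68  76  79  78  77  76  75]
 [100 103 108 108 106  94  84  81  79  70  63  64  70  75  77  75  75  75]]
[array([0.37802132, 0.2855693 , 0.225     ])]
```

The pointer is at px col 237.2, row 205, within about 1 mm of the estimated notch line. It is held steady at 40 N with the lens clear, so I hand in.

```bash
python3 -c "
from plant import r
print(r.job_done())"
```

```text
the job is handed in; nothing more can be done
None
```

I swung the magnifier off the jig and pulled the jaw back about 41.5 mm. It is still held at 40 N, with the pointer within an estimated 1–2 mm of the notch's middle (limit 4 mm), and the job is handed in with no verdict returned; I viewed 11 pictures, one over the limit of 10.

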